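# Put the cleaned tube rotator back into service

## Task

The tube rotator has just been washed. Move every spacer plate from the blue drain rack into the storage rack, each upright in the slot made for its thickness and resting on that slot's ledge, and lay both tube carriers into the rotator's open bearings, one in each bay, with both axle ends right down in their notches. Only when all that is in place, swing the red power lever fully over to on; do not knock over the glass bottle, beaker or jar.

Things in the scene. Friction and masses are not known exactly. Their poses are not given: they have to be found in the camera images.
- plate8_center (a point): Centre of the yellow spacer plate, a solid block 8 mm thick (its y), 50 mm wide (its x) and 70 mm tall (its z), 0.08 kg nominal, standing on edge. At the start it stands in one of the drain rack's compartments. May be absent.
- plate12_center (a point): Centre of the red spacer plate, a solid block 12 mm thick (its y), 50 mm wide (its x) and 70 mm tall (its z), 0.11 kg nominal, standing on edge. At the start it stands in one of the drain rack's compartments. May be absent.
- plate16_center (a point): Centre of the green spacer plate, a solid block 16 mm thick (its y), 50 mm wide (its x) and 70 mm tall (its z), 0.15 kg nominal, standing on edge. At the start it stands in one of the drain rack's compartments. May be absent.
- plate20_center (a point): Centre of the orange spacer plate, a solid block 20 mm thick (its y), 50 mm wide (its x) and 70 mm tall (its z), 0.19 kg nominal, standing on edge. At the start it stands in one of the drain rack's compartments. May be absent.
- plate24_center (a point): Centre of the bare silver aluminium spacer plate, a solid block 24 mm thick (its y), 50 mm wide (its x) and 70 mm tall (its z), 0.23 kg nominal, standing on edge. At the start it stands in one of the drain rack's compartments. May be absent.
- slot8 (a point): Where the centre of the 8 mm plate lies when it is home in its slot of the storage rack, 55 mm above the table (fixed; the slot runs along x, its width is along y, z is up). Above the ledge, which is 35 mm below this point, this slot is 10 mm wide; below the ledge it narrows to 5 mm.
- slot12 (a point): Where the centre of the 12 mm plate lies when it is home in its slot of the storage rack, 55 mm above the table (fixed; the slot runs along x, its width is along y, z is up). Above the ledge, which is 35 mm below this point, this slot is 14 mm wide; below the ledge it narrows to 9 mm.
- slot16 (a point): Where the centre of the 16 mm plate lies when it is home in its slot of the storage rack, 55 mm above the table (fixed; the slot runs along x, its width is along y, z is up). Above the ledge, which is 35 mm below this point, this slot is 18 mm wide; below the ledge it narrows to 13 mm.
- slot20 (a point): Where the centre of the 20 mm plate lies when it is home in its slot of the storage rack, 55 mm above the table (fixed; the slot runs along x, its width is along y, z is up). Above the ledge, which is 35 mm below this point, this slot is 22 mm wide; below the ledge it narrows to 17 mm.
- slot24 (a point): Where the centre of the 24 mm plate lies when it is home in its slot of the storage rack, 55 mm above the table (fixed; the slot runs along x, its width is along y, z is up). Above the ledge, which is 35 mm below this point, this slot is 26 mm wide; below the ledge it narrows to 21 mm.
- rack: White and grey storage rack, fixed, 76 x 264 mm, origin under its centre. Five slots 52 mm apart in a row along its y, narrowest at -y, each 56 mm long. Ledges are 20 mm above the table; each slot's walls rise to 40 mm, with a 45-degree lead-in 4 mm wide above. Below its ledge a slot is 15 mm deeper and narrower, so a thinner plate sinks through; a thicker one stays on top.
- drain: Blue drain rack, fixed, 76 x 300 mm, origin under its centre. Five compartments 54 mm apart in a row along its y (the middle one at the origin), 28 mm wide along y, 60 mm long along x, between blocks 25 mm tall; their floor is 4 mm above the table. A plate stands in one with its 50 mm width along the rack's x and protrudes 49 mm above the blocks.
- carrier1_center (a point): Centre of a tube carrier: white square drum with two blue bands, 40 x 40 mm, 80 mm long, on a 10 mm steel axle 150 mm long over all (axle and drum along its x, 35 mm of axle out of each end), 0.22 kg nominal. Starts flat on the table, centre 20 mm up. The two are alike: either bay, either way round, any flat up.
- carrier2_center (a point): Centre of a tube carrier: white square drum with two blue bands, 40 x 40 mm, 80 mm long, on a 10 mm steel axle 150 mm long over all (axle and drum along its x, 35 mm of axle out of each end), 0.22 kg nominal. Starts flat on the table, centre 20 mm up. The two are alike: either bay, either way round, any flat up.
- bay1 (a point): Where a carrier's centre lies when its axle is bottomed in this pair of open bearings of the tube rotator, 55 mm above the table (fixed; x along the axle, z up). The bays lie 84 mm apart along y, bay1 at +y.
- bay2 (a point): Where a carrier's centre lies when its axle is bottomed in this pair of open bearings of the tube rotator, 55 mm above the table (fixed; x along the axle, z up). The bays lie 84 mm apart along y, bay1 at +y.
- rotator: Tube rotator, fixed: dark base plate 20 mm thick; two upright aluminium cheeks 12 mm thick, centred 55 mm either way along x from the origin (underside, midway between the bays), each with two open-topped notches 13 mm wide. Notch floors are 50 mm above the table, their walls rise to 70 mm and then widen by 4 mm a side up to 74 mm.
- power (a joint): Red-balled power lever on the rotator's base beyond the bearings: 0 = off (leaning 0.5 rad towards the rotator's -y), 1.0 = fully on (leaning 0.5 rad towards its +y). It swings about a line along the rotator's x and stays where it is left; about 1 N at the ball moves it. It starts at or near off.
- power_tip (a point): Centre of the lever's red ball (26 mm across), 80 mm from the pivot; the steel stalk is 10 mm thick. The pivot is 42 mm above the table, 120 mm from the rotator's origin along its x.
- amber: Amber glass bottle with a blue cap, 64 mm across, 140 mm tall; a bystander, origin at the centre of its underside, z up.
- beaker: Clear glass beaker, 68 mm across, 85 mm tall; a bystander, origin at the centre of its underside, z up.
- jar: Small amber glass jar with a black lid, 44 mm across, 55 mm tall; a bystander, origin at the centre of its underside, z up.
Mind the look-alikes: they are no part of the job. Of the things shaped like the part that bears plate8_center, the yellow one is meant.

How it is judged (in metres and radians):
On the way, in this order (a step that is already met when the one before it is completed fails the run):
1. every spacer plate is home in its own slot and both carriers lie bottomed in the bearings, all let go, with the lever still off (x of plate8_center in the frame of slot8 between -0.008 and 0.008 m and y of plate8_center in the frame of slot8 between -0.007 and 0.007 m and z of plate8_center in the frame of slot8 between -0.004 and 0.004 m and angle between each of plate8_center, plate12_center, plate16_center, plate20_center, plate24_center's own z axis and vertical below 0.15 rad and x of plate12_center in the frame of slot12 between -0.008 and 0.008 m and y of plate12_center in the frame of slot12 between -0.007 and 0.007 m and z of plate12_center in the frame of slot12 between -0.004 and 0.004 m and x of plate16_center in the frame of slot16 between -0.008 and 0.008 m and y of plate16_center in the frame of slot16 between -0.007 and 0.007 m and z of plate16_center in the frame of slot16 between -0.004 and 0.004 m and x of plate20_center in the frame of slot20 between -0.008 and 0.008 m and y of plate20_center in the frame of slot20 between -0.007 and 0.007 m and z of plate20_center in the frame of slot20 between -0.004 and 0.004 m and x of plate24_center in the frame of slot24 between -0.008 and 0.008 m and y of plate24_center in the frame of slot24 between -0.007 and 0.007 m and z of plate24_center in the frame of slot24 between -0.004 and 0.004 m and ((x of carrier1_center in the frame of bay1 between -0.014 and 0.014 m and y of carrier1_center in the frame of bay1 between -0.004 and 0.004 m and z of carrier1_center in the frame of bay1 between -0.003 and 0.003 m and angle between the x axis of carrier1_center and the x axis of bay1, either way round below 0.05 rad) or (x of carrier1_center in the frame of bay2 between -0.014 and 0.014 m and y of carrier1_center in the frame of bay2 between -0.004 and 0.004 m and z of carrier1_center in the frame of bay2 between -0.003 and 0.003 m and angle between the x axis of carrier1_center and the x axis of bay2, either way round below 0.05 rad)) and ((x of carrier2_center in the frame of bay1 between -0.014 and 0.014 m and y of carrier2_center in the frame of bay1 between -0.004 and 0.004 m and z of carrier2_center in the frame of bay1 between -0.003 and 0.003 m and angle between the x axis of carrier2_center and the x axis of bay1, either way round below 0.05 rad) or (x of carrier2_center in the frame of bay2 between -0.014 and 0.014 m and y of carrier2_center in the frame of bay2 between -0.004 and 0.004 m and z of carrier2_center in the frame of bay2 between -0.003 and 0.003 m and angle between the x axis of carrier2_center and the x axis of bay2, either way round below 0.05 rad)) and contact force between the fingers and plate8 below 0.1 N and contact force between the fingers and plate12 below 0.1 N and contact force between the fingers and plate16 below 0.1 N and contact force between the fingers and plate20 below 0.1 N and contact force between the fingers and plate24 below 0.1 N and contact force between the fingers and carrier1 below 0.1 N and contact force between the fingers and carrier2 below 0.1 N and value of joint power below 0.5 rad), for 0.2 s.
2. the power lever is fully on (value of joint power above 0.9 rad), for 0.2 s.
At the end, for the whole second after the job is handed in: Each plate present is on the ledge of its own slot (height within 4 mm, 8 mm along, 7 mm across, 0.15 rad of upright); each carrier is bottomed in a bay (height within 3 mm, 4 mm across, 14 mm along, 0.05 rad in line); the lever is past 0.9 rad (x of plate8_center in the frame of slot8 between -0.008 and 0.008 m and y of plate8_center in the frame of slot8 between -0.007 and 0.007 m and z of plate8_center in the frame of slot8 between -0.004 and 0.004 m and angle between each of plate8_center, plate12_center, plate16_center, plate20_center, plate24_center's own z axis and vertical below 0.15 rad and x of plate12_center in the frame of slot12 between -0.008 and 0.008 m and y of plate12_center in the frame of slot12 between -0.007 and 0.007 m and z of plate12_center in the frame of slot12 between -0.004 and 0.004 m and x of plate16_center in the frame of slot16 between -0.008 and 0.008 m and y of plate16_center in the frame of slot16 between -0.007 and 0.007 m and z of plate16_center in the frame of slot16 between -0.004 and 0.004 m and x of plate20_center in the frame of slot20 between -0.008 and 0.008 m and y of plate20_center in the frame of slot20 between -0.007 and 0.007 m and z of plate20_center in the frame of slot20 between -0.004 and 0.004 m and x of plate24_center in the frame of slot24 between -0.008 and 0.008 m and y of plate24_center in the frame of slot24 between -0.007 and 0.007 m and z of plate24_center in the frame of slot24 between -0.004 and 0.004 m and ((x of carrier1_center in the frame of bay1 between -0.014 and 0.014 m and y of carrier1_center in the frame of bay1 between -0.004 and 0.004 m and z of carrier1_center in the frame of bay1 between -0.003 and 0.003 m and angle between the x axis of carrier1_center and the x axis of bay1, either way round below 0.05 rad) or (x of carrier1_center in the frame of bay2 between -0.014 and 0.014 m and y of carrier1_center in the frame of bay2 between -0.004 and 0.004 m and z of carrier1_center in the frame of bay2 between -0.003 and 0.003 m and angle between the x axis of carrier1_center and the x axis of bay2, either way round below 0.05 rad)) and ((x of carrier2_center in the frame of bay1 between -0.014 and 0.014 m and y of carrier2_center in the frame of bay1 between -0.004 and 0.004 m and z of carrier2_center in the frame of bay1 between -0.003 and 0.003 m and angle between the x axis of carrier2_center and the x axis of bay1, either way round below 0.05 rad) or (x of carrier2_center in the frame of bay2 between -0.014 and 0.014 m and y of carrier2_center in the frame of bay2 between -0.004 and 0.004 m and z of carrier2_center in the frame of bay2 between -0.003 and 0.003 m and angle between the x axis of carrier2_center and the x axis of bay2, either way round below 0.05 rad)) and value of joint power above 0.9 rad); the robot touches nothing.
It fails at once if the glass bottle, beaker or jar is knocked over (angle between any of amber, beaker, jar's own z axis and vertical above 0.6 rad).
Of plate8, plate12, plate16, plate20, plate24 only 3 to 5 are there at a start; the rules pass over those that are not, and their reading is None.
At some moment in a run one of carrier1, carrier2 may be knocked a few centimetres aside while the robot is not near it.
It also fails if it takes over 210 s, if anything falls off the work surface, if the arm or the gripper's body presses on something with over 40 N, if the wrist force passes 120 N, or if a joint passes its speed limit or range.

## Robot

A 6-joint arm with a two-finger parallel gripper is mounted at the origin on the work surface. World frame = base frame: x ahead of the robot, y to its left, z up, the work surface at z = 0. Lengths are in m, angles in degrees, forces in N, time in s.
With the tool pointing down it reaches from about 0.325 to 0.85 m from the base axis. Payload 15.5 kg.
Tool frame: the origin (TCP) lies at the very end of the fingers, on their centre line; the grasp point (between the pads) lies arm.grip_depth behind it (arm.grip_depth is the distance from the TCP to the grasp point, in m); z points along the fingers, y is the line along which they close (so a half turn about z gives the same grasp; the last joint's range is limited). The gripper opens to 91 mm and grips with 3 to 60 N. Pads are 32 mm wide; open, the fingers measure 118 mm over their backs; the gripper's body (76 mm by 178 mm) begins 60 mm behind the grasp point.
Start: joints at [-81.045, 28.281, 77.091, -0, 74.628, -5.472], TCP at [0.156, -0.605, 0.214] pointing down, gripper open.
Joint ranges: [-166.48, 166.48], [-47.26, 123.95], [12.59, 153.08], [-70.14, 250.14], [6.76, 159.57], [-176.63, 176.63]. Speed limits (degrees/s): [108.29, 108.29, 147.25, 172.46, 172.46, 172.46].

## Interface

Orientations are given as a 3x3 rotation matrix whose columns are the frame's x, y, z axes.
In Python, from rig import arm gives the robot as it stands. Calls block until the motion is done:
- arm.move_to(position, orientation): joint-space move of the TCP to a pose.
- arm.move_l(position, orientation=None, feed=0.15): straight line of the TCP; orientation=None keeps the orientation; feed is the mean speed in m/s.
- arm.move_joints(angles): joint-space move.
- arm.grip(opening): finger opening in m; the grip force is fixed at half the most; returns when the fingers have stopped.
- arm.sleep(seconds).
- arm.solve_ik(position, orientation): joint angles nearest the present ones, or None.
- arm.snapshot(name): name is "scene" or "top"; returns the picture (384x512x3 uint8, red, green, blue); there is no depth.
- arm.get_calibration(name): a dict with "intrinsics" (3x3 intrinsics, pixels), "cam_to_world" (4x4, takes a point from camera to world coordinates). Camera axes: x right, y down, z forward; pixel columns grow to the right and rows downward; lengths in m; the calibration is good to about 2 mm. A picture is of the moment at which its call begins. get_calibration takes no time and is no camera call.
A pose or a line that the arm cannot do raises arm.Unreachable and nothing moves.
- arm.sign_off(): hands the job in; it is judged then, once.
Readings, each from a call of its own:
- arm.current_t(): time.
- arm.current_joint_positions(): joint angles.
- arm.current_dq(): joint speeds.
- arm.current_tau(): joint torques, N m.
- arm.current_ee_pos(): TCP position.
- arm.current_tool_rot(): TCP orientation.
- arm.current_force(): force on the tool from outside, world axes, zero at the start.
- arm.current_torque(): the same for the moment, N m.
- arm.current_width(): finger opening in m.
- arm.current_grasp_force(): force on a finger pad.
Only numpy, scipy, OpenCV 4.12 (cv2) and the standard library are available. Lean on these libraries where they do the work, as an engineer would, in place of code of your own. Each camera call takes 0.05 s, during which the arm holds its last target. There are 200 camera calls.

## Working session

There is one attempt and no reset: what is moved stays moved. The work goes in short steps, each a Python script; the robot and the scene stay as the last script left them, time stands still between calls to the robot, and variables do not carry over. Pictures are saved under pics/ and viewed, at most 14 in all, crops included, and the job is handed in when it is done.

```bash
ls; mkdir -p pics
python3 - <<'E'
from rig import arm
import cv2,numpy as np
np.set_printoptions(precision=4,suppress=True)
for n in("scene","top"):
    im=arm.snapshot(n); cv2.imwrite(f"pics/{n}0.png",im[:,:,::-1])
    big=cv2.resize(im,(800,600),interpolation=cv2.INTER_CUBIC); cv2.imwrite(f"pics/{n}0b.png",big[:,:,::-1])
    c=arm.get_calibration(n); print(c["intrinsics"],c["cam_to_world"])
print(arm.grip_depth,arm.current_tool_rot(),arm.current_t())
E
```

```text
pics
[[347.5244   0.     257.0761]
 [  0.     347.5244 192.8265]
 [  0.       0.       1.    ]] [[-0.402   0.5609 -0.7237  1.2029]
 [ 0.9156  0.2466 -0.3175  0.2849]
 [ 0.0004 -0.7903 -0.6128  0.6186]
 [ 0.      0.      0.      1.    ]]
[[459.4249   0.     258.1903]
 [  0.     459.4249 197.118 ]
 [  0.       0.       1.    ]] [[-0.0484 -0.9759  0.2129  0.2691]
 [-0.9988  0.0473 -0.0102  0.0353]
 [-0.0001 -0.2131 -0.977   1.5722]
 [ 0.      0.      0.      1.    ]]
0.0188 [[ 0.9685  0.2491 -0.0002]
 [ 0.2491 -0.9685  0.0011]
 [ 0.0001 -0.0011 -1.    ]] 0.1
```

View pics/scene0b.png

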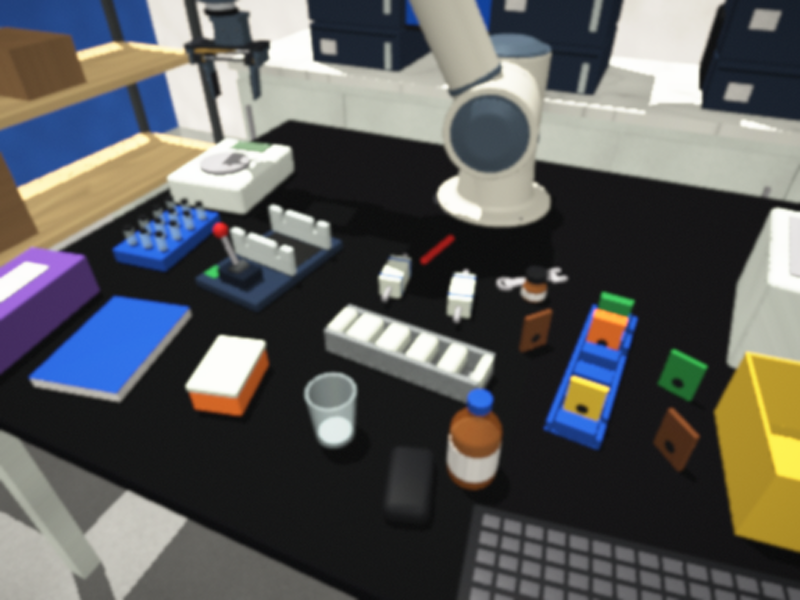

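View pics/top0b.png

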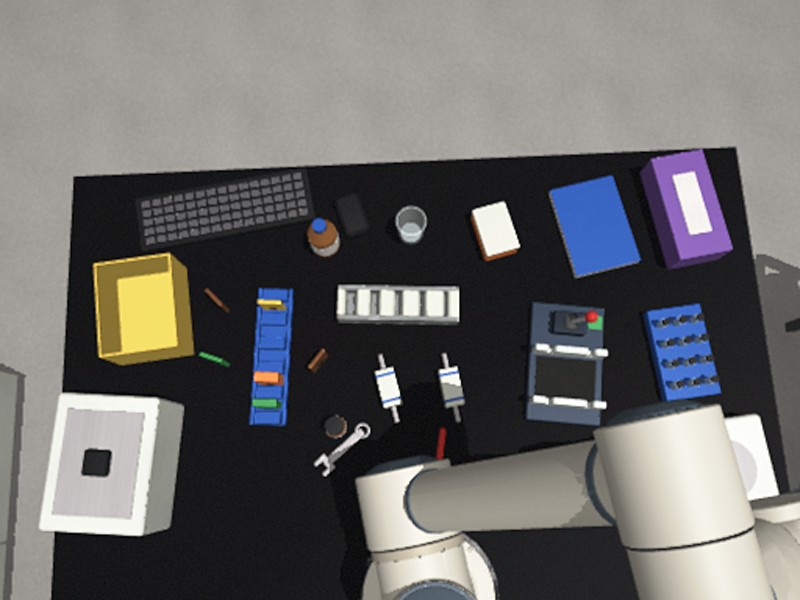

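Shown: drain rack (blue, top view ~272,355 in 800-scale) holds yellow (270,305), orange (268,378) and green (264,403). Look-alikes lie outside it: green (213,358), brown (217,299) and (317,360). Storage rack is at (398,304), carriers at (388,388) and (452,386), rotator at (567,362) with its ball at (592,317). I choose the plates inside the drain rack and will check with close crops.

```bash
cat > h.py <<'E'
import numpy as np,cv2
from rig import arm
np.set_printoptions(precision=4,suppress=True)
def crop(im,x0,y0,x1,y1,k,name,step=10):
    b=cv2.resize(im[y0:y1,x0:x1],None,fx=k,fy=k,interpolation=cv2.INTER_CUBIC)[:,:,::-1].copy()
    for x in range(-(-x0//step)*step,x1,step):
        cv2.line(b,((x-x0)*k,0),((x-x0)*k,6),(0,255,255),1);cv2.putText(b,str(x),((x-x0)*k-8,16),0,.35,(0,255,255),1)
    for y in range(-(-y0//step)*step,y1,step):
        cv2.line(b,(0,(y-y0)*k),(6,(y-y0)*k),(0,255,255),1);cv2.putText(b,str(y),(8,(y-y0)*k+4),0,.35,(0,255,255),1)
    cv2.imwrite(name,b)
def p2w(n,uv,z):
    c=arm.get_calibration(n);K=c["intrinsics"];T=c["cam_to_world"]
    d=T[:3,:3]@np.linalg.solve(K,[uv[0],uv[1],1.]);o=T[:3,3]
    return o+d*(z-o[2])/d[2]
def w2p(n,P):
    c=arm.get_calibration(n);K=c["intrinsics"];T=c["cam_to_world"]
    p=(np.atleast_2d(P)-T[:3,3])@T[:3,:3]@K.T
    return p[:,:2]/p[:,2:]
E
python3 - <<'E'
from h import *
im=cv2.imread("pics/top0.png")[:,:,::-1]
crop(im,152,178,312,282,5,"pics/c1.png"); crop(im,325,185,400,280,6,"pics/c2.png")
im=cv2.imread("pics/scene0.png")[:,:,::-1]
crop(im,200,150,440,290,3,"pics/c3.png")
E
```

```text
(no output)
```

View pics/c1.png

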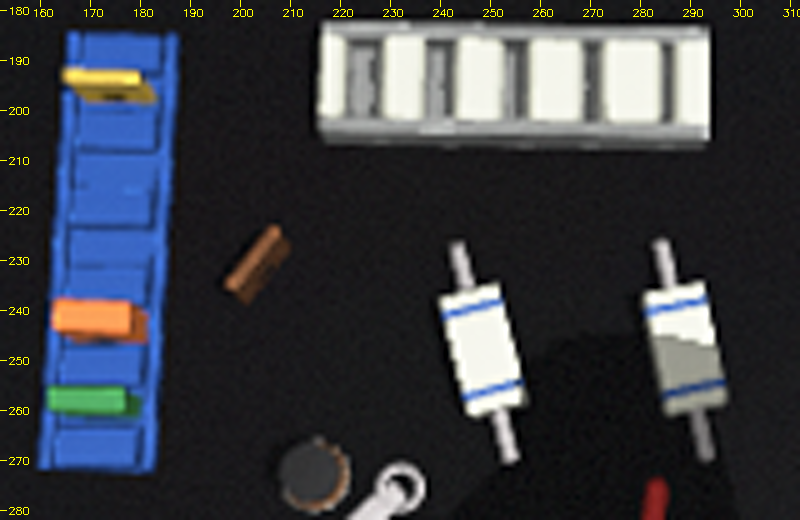

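View pics/c2.png

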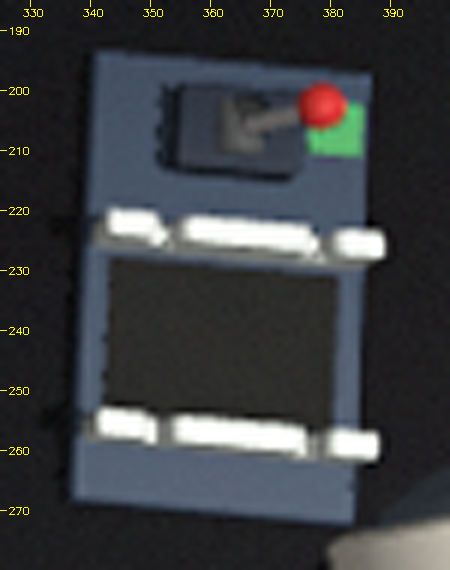

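View pics/c3.png

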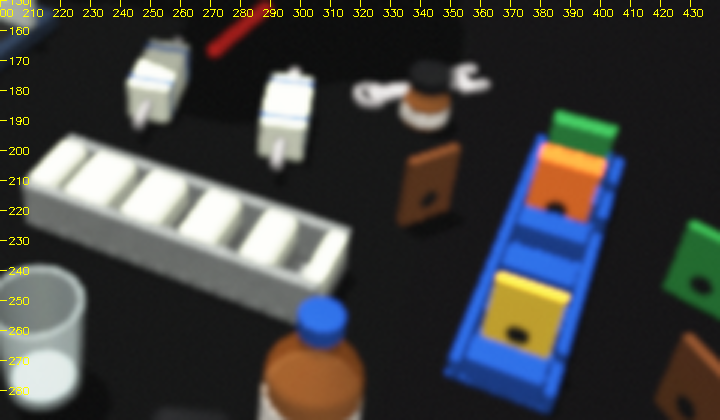

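The crops confirm it: yellow (173,193), orange (170,241) and green (169,257) stand inside the drain, with 12 and 24 absent. The rack's wide slot is at u=225 (world +y) and the narrow one at u=286 (world -y). Now the poses, with an overlay check.

```bash
cat > poses.py <<'E'
from h import *
from scipy.optimize import least_squares
def px(X,Y,x0,y0,k): return np.array([x0+(X+.5)/k-.5,y0+(Y+.5)/k-.5])
def fit(mod,uv,g):
    mod=np.array(mod,float)
    def W(p):
        c,s=np.cos(p[2]),np.sin(p[2]);R=np.array([[c,-s,0],[s,c,0],[0,0,1]])
        return mod@R.T+[p[0],p[1],0]
    r=least_squares(lambda p:(w2p("top",W(p))-uv).ravel(),g,x_scale=[.01,.01,.1])
    return r.x,r.fun
A=lambda L:np.array([px(x,y,152,178,5) for x,y in L]); B=lambda L:np.array([px(x,y,325,185,6) for x,y in L])
P={}
P['rack']=fit([[0,d,.042] for d in(.104,.052,0,-.052,-.104)],A([(364.5,80),(440,81),(515,82),(591,82),(669,83)]),[.45,0,0])
P['rot']=fit([[.055,.042,.072],[.055,-.042,.072],[-.055,.042,.072],[-.055,-.042,.072]],B([(171,231),(323,246),(164.5,430),(318,444)]),[.4,-.4,0])
for n,a,b in(('c1',(457,243),(511,462)),('c2',(661,240),(707,460))):
    P[n]=fit([[.075,0,.02],[-.075,0,.02]],A([a,b]),[.3,0,0])
# plates: width ends of top face (frame: x=width along image right => -y world)
for n,a,b in(('p8',(63,75),(140,78.5)),('p20',(53,315),(131,319)),('p16',(48,399),(125,402))):
    P[n]=fit([[.025,0,.074],[-.025,0,.074]],A([b,a]),[.4,.2,-1.57])
if __name__=="__main__":
    for k,(p,f) in P.items(): print(k,p[:2],np.degrees(p[2]),np.abs(f).max())
E
cat > ov.py <<'E'
from poses import *
def box(n,hx,hy,z0,z1,cx=0,cy=0):
    p=P[n][0];c,s=np.cos(p[2]),np.sin(p[2]);out=[]
    for z in(z0,z1):
        q=np.array([[cx+i*hx,cy+j*hy] for i,j in((1,1),(1,-1),(-1,-1),(-1,1),(1,1))])
        out.append(np.c_[q@np.array([[c,s],[-s,c]])+p[:2],np.full(5,z)])
    return out
L=[]
for i,w in enumerate((10,14,18,22,26)): L+=box('rack',.028,w/2000,.04,.04,0,-.104+.052*i)
L+=box('rack',.038,.132,0,.044)
for n,t in(('p8',8),('p16',16),('p20',20)): L+=box(n,.025,t/2000,.004,.074)
for n in('c1','c2'): L+=box(n,.04,.02,0,.04)
for sx in(-.055,.055):
    for sy in(-.042,.042): L+=box('rot',.006,.0065,.05,.07,sx,sy)
def draw(n,src,x0,y0,x1,y1,k):
    im=cv2.imread(src);b=cv2.resize(im[y0:y1,x0:x1],None,fx=k,fy=k,interpolation=cv2.INTER_CUBIC)
    for l in L:
        q=((w2p(n,l)-[x0,y0]+.5)*k-.5);cv2.polylines(b,[np.int32(np.round(q*8))],False,(255,0,255),1,cv2.LINE_AA,3)
    return b
if __name__=="__main__":
    a=draw('top','pics/top0.png',155,180,395,280,3); b=draw('scene','pics/scene0.png',160,125,425,230,3)
    o=np.zeros((600,800,3),np.uint8)
    o[:300,:720]=a; b=b[:300,:795]; o[300:300+b.shape[0],:b.shape[1]]=b; cv2.imwrite('pics/ov.png',o)
E
python3 poses.py; python3 ov.py
```

```text
rack [0.6143 0.0304] -3.3182975921010622 0.20821985313313007
rot [ 0.433  -0.3235] -7.625899983062098 0.3379475401993659
c1 [0.4337 0.0608] 11.328847570471954 0.35075467268154625
c2 [ 0.4288 -0.0743] 8.277347449042326 0.20006938324408452
p8 [0.6238 0.3072] -95.3569731722629 0.24619180353747083
p20 [0.4628 0.3148] -95.65635767161757 0.17964734735630827
p16 [0.4086 0.3188] -94.98549547411893 0.012886778026398815
```

View pics/ov.png

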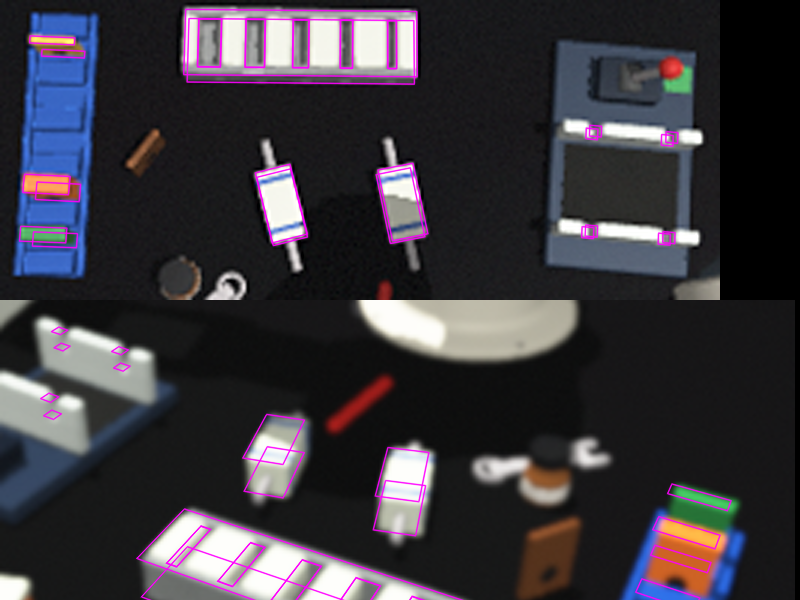

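The top overlay fits well. The scene view is 1–2 px (≈3–4 mm) off, so I'll pick orange first and compare the held plate with the rack in the top picture before inserting.

```bash
cat > mv.py <<'E'
from poses import *
def Rt(a):
    y=np.array([np.cos(a),np.sin(a),0]);z=np.array([0,0,-1.]);return np.c_[np.cross(y,z),y,z]
def best(p,a):
    c=[]
    for b in(a,a+np.pi):
        q=arm.solve_ik(p,Rt(b))
        if q is not None: c.append((abs(q[5]),b))
    return min(c)[1]
def go(p,a):
    a=best(p,a);arm.move_to(p,Rt(a));return a
def pick(x,y,a,z,op,up=.22):
    arm.grip(op);a=go([x,y,up],a)
    arm.move_l([x,y,z+.04],Rt(a));arm.move_l([x,y,z],Rt(a),feed=.06)
    arm.grip(0);w=arm.current_width();arm.move_l([x,y,up],Rt(a));return w,arm.current_grasp_force()
def rackpt(d):
    x,y,t=P['rack'][0];return np.array([x-d*np.sin(t),y+d*np.cos(t)]),t
E
python3 - <<'E'
from mv import *
p=P['p20'][0]
print(pick(p[0],p[1],p[2]+np.pi/2,.036,.040))
xy,t=rackpt(.052); a=go([*xy,.13],t+np.pi/2); arm.sleep(.3)
print(xy,a,arm.current_joint_positions(),arm.current_ee_pos(),arm.current_width(),arm.current_t())
im=arm.snapshot("top");cv2.imwrite("pics/t1.png",im[:,:,::-1])
im2=arm.snapshot("scene");cv2.imwrite("pics/s1.png",im2[:,:,::-1])
crop(im,205,165,305,225,6,"pics/c4.png"); crop(im2,180,130,330,230,4,"pics/c5.png")
b=np.zeros((600,800,3),np.uint8)
A1=cv2.imread("pics/c4.png")[:360];A2=cv2.imread("pics/c5.png")[160:400]
b[:360,:600]=A1;b[360:,:600]=A2;cv2.imwrite("pics/m1.png",b)
E
```

```text
(0.019841548263442966, 29.999027252197266)
[0.6173 0.0823] 1.5128811082517333 [  2.1244  33.0632  82.8435   0.0008  64.0853 -84.5645] [0.6173 0.0825 0.1301] 0.01991527943981389 10.2917
```

View pics/m1.png

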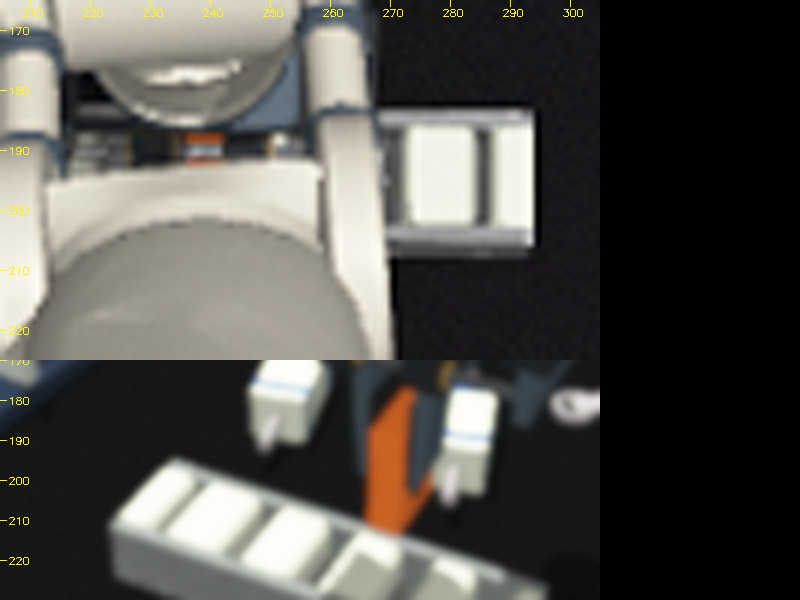

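Run:
```python
from mv import *
x,y,_=arm.current_ee_pos();a=P['rack'][0][2]
c,s=np.cos(a),np.sin(a)
Q=[];
for z in(.098,.168):
  for i,j in((1,1),(1,-1),(-1,-1),(-1,1)):
    dx,dy=i*.025,j*.01;Q.append([x+c*dx-s*dy,y+s*dx+c*dy,z])
Q=np.array(Q)
for n,src,x0,y0,x1,y1,k in(("top","t1",205,165,305,225,6),("scene","s1",250,160,310,220,8)):
    b=cv2.resize(cv2.imread(f"pics/{src}.png")[y0:y1,x0:x1],None,fx=k,fy=k,interpolation=cv2.INTER_CUBIC)
    q=(w2p(n,Q)-[x0,y0]+.5)*k-.5
    for e in((0,1,2,3,0),(4,5,6,7,4),(0,4),(1,5),(2,6),(3,7)):cv2.polylines(b,[np.int32(np.round(q[list(e)]*8))],False,(255,0,255),1,cv2.LINE_AA,3)
    cv2.imwrite(f"pics/o_{n}.png",b)
A=cv2.imread("pics/o_top.png")[60:300,100:360];B=cv2.imread("pics/o_scene.png")
o=np.zeros((480,740,3),np.uint8);o[:480,:480]=B;o[:240,480:]=A;cv2.imwrite("pics/m2.png",o)
```

```text
(no output)
```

View pics/m2.png

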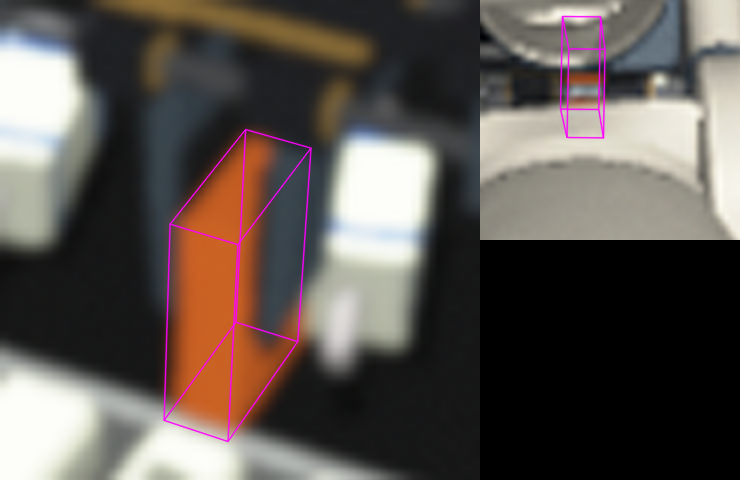

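The top model matches the held plate to about 1 px, and the scene camera carries the same +1 px bias as before. I'll trust the top estimates and insert.

```bash
cat >> mv.py <<'E'
def insert(x,y,a,t):
    f0=arm.current_force()
    for z in(.085,.072,.062,.055,.0525):
        arm.move_l([x,y,z],Rt(a),feed=.05 if z<.08 else .15)
        f=arm.current_force()-f0;print(z,f,arm.current_ee_pos())
        if np.abs(f).max()>25: print("STOP");return False
    arm.grip(t+.012);arm.sleep(.2);arm.move_l([x,y,.2],Rt(a));return True
E
python3 - <<'E'
from mv import *
xy,t=rackpt(.052);a=best([*xy,.13],t+np.pi/2)
print(insert(*xy,a,.020),arm.current_t())
E
```

```text
0.085 [ 1.0837 -0.5493  0.16  ] [0.6173 0.0823 0.0852]
0.072 [1.968  5.8264 8.9584] [0.6186 0.0831 0.0729]
0.062 [ 2.8692 10.4002 28.0312] [0.6206 0.0836 0.0647]
STOP
False 11.6
```

Contact pushes the tool to +y, so I'll lift and check for slip in the grip.

```bash
cat > ovp.py <<'E'
from mv import *
def plate_ov(t,top,name,x0,y0,x1,y1,k=8):
    x,y,zt=arm.current_ee_pos();R=arm.current_tool_rot();a=np.arctan2(R[1,1],R[0,1])-np.pi/2
    c,s=np.cos(a),np.sin(a);Q=[]
    for z in(zt+top-.07,zt+top):
      for i,j in((1,1),(1,-1),(-1,-1),(-1,1)):
        dx,dy=i*.025,j*t/2;Q.append([x+c*dx-s*dy,y+s*dx+c*dy,z])
    im=arm.snapshot("scene")[:,:,::-1]
    b=cv2.resize(im[y0:y1,x0:x1],None,fx=k,fy=k,interpolation=cv2.INTER_CUBIC)
    q=(w2p("scene",np.array(Q))-[x0-1,y0]+.5)*k-.5
    for e in((0,1,2,3,0),(4,5,6,7,4),(0,4),(1,5),(2,6),(3,7)):cv2.polylines(b,[np.int32(np.round(q[list(e)]*8))],False,(255,0,255),1,cv2.LINE_AA,3)
    cv2.imwrite(name,b)
E
python3 - <<'E'
from ovp import *
xy,t=rackpt(.052);a=best([*xy,.13],t+np.pi/2)
arm.move_l([*xy,.13],Rt(a));arm.sleep(.3);print(arm.current_width(),arm.current_force())
plate_ov(.02,.038,"pics/m3.png",240,150,325,225,7)
E
```

```text
0.020068311478869276 [-0.2058  0.4772 -2.334 ]
```

View pics/m3.png

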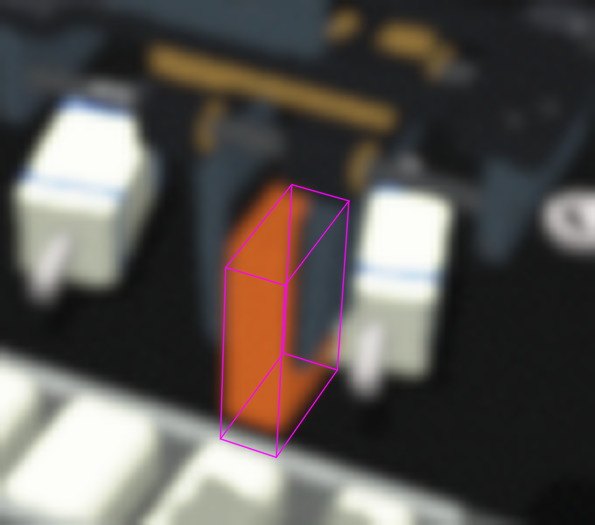

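The plate slid up about 11 mm in the grip, so it landed on the rim. I'll search with a low force limit over small offsets.

```bash
cat >> mv.py <<'E'
def probe(x,y,a,zs,lim=7):
    f0=arm.current_force()
    for z in zs:
        arm.move_l([x,y,z],Rt(a),feed=.04);f=arm.current_force()-f0
        if f[2]>lim or np.abs(f[:2]).max()>lim: return z,f
    return None,f
E
python3 - <<'E'
from mv import *
xy,t=rackpt(.052);a=best([*xy,.13],t+np.pi/2)
arm.move_l([*xy,.076],Rt(a),feed=.1)
u=np.array([np.cos(t),np.sin(t)]);v=np.array([-u[1],u[0]])
for dx,dy in((0,0),(0,.003),(0,-.003),(.003,0),(-.003,0),(.003,.003),(-.003,.003)):
    p=xy+u*dx+v*dy
    arm.move_l([*p,.076],Rt(a),feed=.05);arm.sleep(.1)
    z,f=probe(*p,a,np.arange(.072,.050,-.002))
    print(dx,dy,z,f,arm.current_ee_pos()-[*p,0],arm.current_width(),arm.current_t(),flush=True)
    if z is None: break
E
```

```text
0 0 0.06599999999999999 [ 0.4719 -0.9509 13.0561] [ 0.0012 -0.      0.0671] 0.019804251487521424 14.5917
0 0.003 0.06599999999999999 [1.477  0.539  7.2433] [ 0.0008 -0.      0.0667] 0.019559784135149857 16.05
0 -0.003 0.06799999999999999 [-2.5857  0.1748 10.3085] [0.0003 0.     0.0686] 0.019854944925599378 17.2833
0.003 0 0.06399999999999999 [-1.1454  9.0571 16.1577] [0.0009 0.0008 0.0651] 0.020026166989133305 18.9667
-0.003 0 0.06599999999999999 [-0.6083 -0.5617  7.3845] [0.0006 0.     0.0666] 0.01961525332814679 20.4833
0.003 0.003 0.05199999999999998 [ 7.3222  1.5486 -0.8655] [ 0.0005 -0.      0.0517] 0.019866378130489994 23.725
-0.003 0.003 0.06599999999999999 [ 1.0339 -0.131  15.539 ] [ 0.0015 -0.0001  0.0672] 0.019728357470308926 25.4667
```

Run:
```python
from mv import *
xy,t=rackpt(.052);a=best([*xy,.13],t+np.pi/2)
u=np.array([np.cos(t),np.sin(t)]);v=np.array([-u[1],u[0]])
p=xy+u*.0043+v*.003
arm.move_l([*p,.078],Rt(a),feed=.05);arm.sleep(.1)
z,f=probe(*p,a,np.arange(.072,.0465,-.002),9);print(z,f,arm.current_ee_pos())
if z is None:
    arm.grip(.026);arm.sleep(.3)
    arm.move_l([*p,.053],Rt(a),feed=.1)
    arm.grip(0);print(arm.current_width(),arm.current_ee_pos())   # centred by slot? feel
    arm.grip(.034);arm.move_l([*p,.22],Rt(a))
    q=P['p16'][0];arm.grip(.036);go([q[0],q[1],.22],q[2]+np.pi/2)
    for n in("top","scene"): cv2.imwrite(f"pics/{n}2.png",arm.snapshot(n)[:,:,::-1])
    print(arm.current_t())
    crop(cv2.imread("pics/top2.png")[:,:,::-1],210,175,300,215,8,"pics/a.png");crop(cv2.imread("pics/scene2.png")[:,:,::-1],195,180,325,255,4,"pics/b.png")
    o=np.zeros((600,720,3),np.uint8);o[:300]=cv2.imread("pics/a.png")[:300];o[300:,:520]=cv2.imread("pics/b.png");cv2.imwrite("pics/m4.png",o)
```

```text
None [-0.0827 -0.0753 -0.513 ] [0.6217 0.0851 0.0479]
0.019488243514247338 [0.6218 0.0851 0.0531]
34.3917
```

View pics/m4.png

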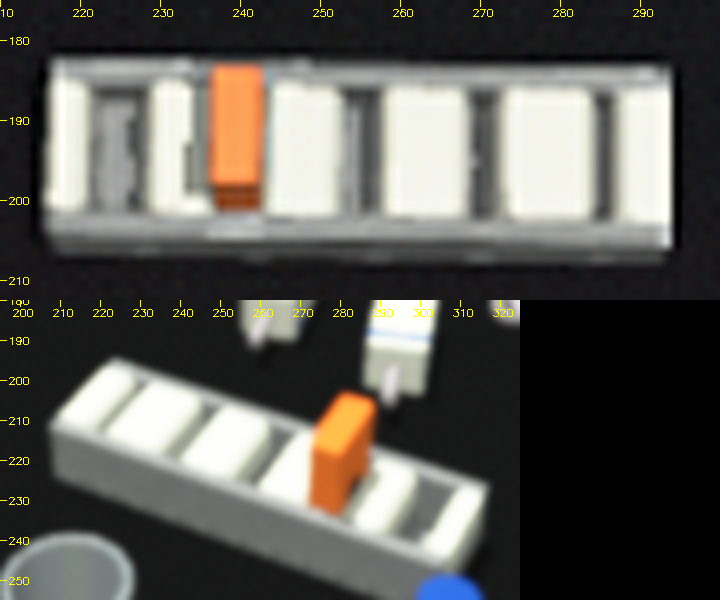

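Orange is in slot 20 (top view u≈239.5, v≈190) and upright. I'll use its known position to correct the top-camera bias, then move the next plates.

Run:
```python
from mv import *
t=P['rack'][0][2];c,s=np.cos(t),np.sin(t)
Q=[]
for i,j in((1,1),(1,-1),(-1,-1),(-1,1)):
    dx,dy=i*.025,j*.01;Q.append([.6217+c*dx-s*dy,.0851+s*dx+c*dy,.090])
obs=np.array([px(x,y,210,175,8) for x,y in((212,65),(263,66),(260,183),(210,184))])
q=w2p("top",np.array(Q));print(obs-q,(obs-q).mean(0))
# slot20 by rack fit in this picture
for z in(.04,.09): print(p2w("top",obs.mean(0),z), p2w("top",px(516,145,210,175,8),z))
```

```text
[[0.8389 0.7022]
 [1.2015 0.7718]
 [1.0897 0.7123]
 [0.8943 0.8935]] [1.0061 0.77  ]
[0.6306 0.0834 0.04  ] [ 0.6158 -0.0357  0.04  ]
[0.6188 0.0819 0.09  ] [ 0.6045 -0.0334  0.09  ]
```

```bash
sed -i 's/return np.array(\[x0+(X+.5)\/k-.5,/return np.array([x0-1.0+(X+.5)\/k-.5,/' poses.py
cat >> mv.py <<'E'
def place(d,th,ztip=.0525):
    xy,t=rackpt(d);a=go([*xy,.13],t+np.pi/2);arm.move_l([*xy,.08],Rt(a));arm.sleep(.1)
    u=np.array([np.cos(t),np.sin(t)]);v=np.array([-u[1],u[0]])
    for dx,dy in((0,0),(.0025,0),(-.0025,0),(0,.0025),(0,-.0025),(.0025,.0025),(.0025,-.0025),(-.0025,.0025),(-.0025,-.0025)):
        p=xy+u*dx+v*dy;arm.move_l([*p,.079],Rt(a),feed=.06);arm.sleep(.1)
        z,f=probe(*p,a,[.0765,.075,.0735,.072,.0705,.069,.0675,.065,.0625,.06,.0575,.055,ztip],7)
        print(dx,dy,z,f,flush=True)
        if z is None or z<.0565:
            arm.grip(th+.010);arm.sleep(.2);arm.move_l([*p,.22],Rt(a));return True
    return False
E
python3 - <<'E'
from mv import *
print(P['rack'][0],P['p16'][0],arm.current_t())
p=P['p16'][0];print(pick(p[0],p[1],p[2]+np.pi/2,.036,.034))
print(place(0,.016),arm.current_t())
E
```

```text
[ 0.6144  0.0338 -0.0579] [ 0.4088  0.322  -1.6578] 34.3917
(0.015786166775195305, 29.999307096004486)
0 0 None [-0.0799  0.2422  0.778 ]
True 46.6167
```

Run:
```python
from mv import *
p=P['p8'][0];print(pick(p[0],p[1],p[2]+np.pi/2,.036,.028))
ok=place(-.104,.008);print(ok,arm.current_t())
if ok:
    arm.move_to([.5,.30,.3],Rt(best([.5,.30,.3],0)))
    for n in("top","scene"): cv2.imwrite(f"pics/{n}3.png",arm.snapshot(n)[:,:,::-1])
    crop(cv2.imread("pics/top3.png")[:,:,::-1],210,180,340,280,5,"pics/m5.png")
    crop(cv2.imread("pics/scene3.png")[:,:,::-1],195,120,345,255,4,"pics/m5s.png")
    # change of the carriers since the start
    d=cv2.absdiff(cv2.imread("pics/top3.png"),cv2.imread("pics/top0.png"))[222:275,236:300].max(2);print((d>60).sum())
```

```text
(0.007880560050649337, 29.99983638525009)
0 0 None [-0.3876  0.2473  1.4634]
True 59.9333
705
```

View pics/m5.png

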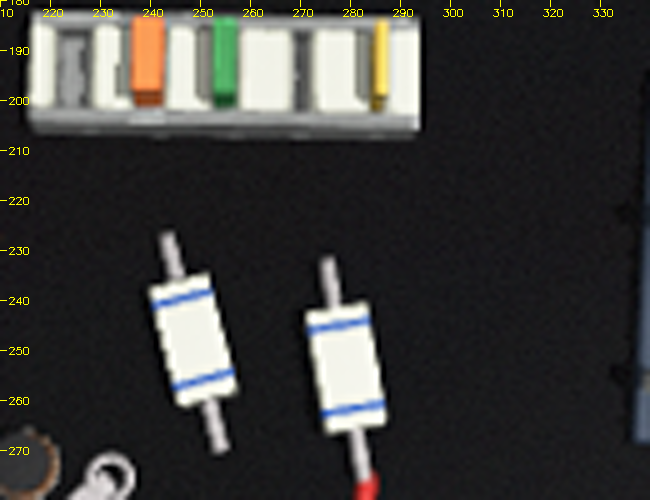

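View pics/m5s.png

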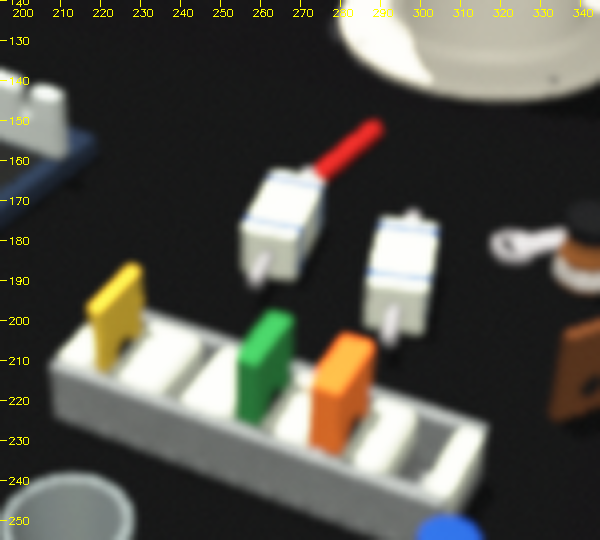

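All three plates stand in their own slots (20, 16, 8). The second carrier was knocked: its drum centre is now ~(279,253) with the lower axle end against the red pen, while carrier 1 is unchanged. I'll fit both anew and lay the first one in.

```bash
cat >> mv.py <<'E'
D=lambda L:np.array([px(x,y,210,180,5) for x,y in L])
cm=[[.04,.02,.04],[.04,-.02,.04],[-.04,-.02,.04],[-.04,.02,.04],[.075,0,.02]]
P['c2']=fit(cm,D([(305,311),(366,303),(386,424),(324,434),(327,258)]),[.42,-.06,.1])
P['c1']=fit(cm+[[-.075,0,.02]],D([(148,286),(209,274),(237,391),(178,405),(167,234),(221,450)]),[.43,.06,.2])
def lay(cn,sy):
    p=P[cn][0];print(pick(p[0],p[1],p[2]+np.pi/2,.006,.072))
    x,y,t=P['rot'][0];u=np.array([np.cos(t),np.sin(t)]);v=np.array([-u[1],u[0]])
    xy=np.array([x,y])+v*sy
    a=np.arctan2(*arm.current_tool_rot()[[1,0],1])
    a=go([*xy,.22],t+np.pi/2);arm.move_l([*xy,.075],Rt(a));arm.sleep(.1)
    for dx,dy in((0,0),(0,.003),(0,-.003),(.004,0),(-.004,0),(0,.005),(0,-.005)):
        p=xy+u*dx+v*dy;arm.move_l([*p,.072],Rt(a),feed=.06);arm.sleep(.1)
        z,f=probe(*p,a,list(np.arange(.069,.0425,-.002))+[.0418],7);print(dx,dy,z,f,arm.current_ee_pos(),flush=True)
        if z is None or z<.0435:
            arm.grip(.050);arm.sleep(.3);arm.move_l([*p,.22],Rt(a));return True
    return False
E
python3 - <<'E'
from mv import *
for k in('c1','c2','rot'): print(k,P[k][0],np.abs(P[k][1]).max())
ok=lay('c2',-.042);print(ok,arm.current_t())
E
```

```text
c1 [0.4338 0.0642 0.197 ] 0.3545887417550375
c2 [ 0.4098 -0.0361  0.0982] 0.4983089088601389
rot [ 0.4332 -0.3202 -0.1328] 0.3420411980273741
(0.03994246842766486, 29.97754544019699)
0 0 None [0.2584 0.4548 0.036 ] [ 0.4276 -0.3618  0.0417]
True 76.6417
```

Run:
```python
from mv import *
im=arm.snapshot("top")[:,:,::-1];cv2.imwrite("pics/top4.png",im)
d=cv2.absdiff(np.ascontiguousarray(im),cv2.imread("pics/top3.png"))[222:275,236:263].max(2);print((d>60).sum())
if (d>60).sum()<60:
    print(lay('c1',.042),arm.current_t())
    arm.grip(.03)
    arm.move_to([.5,.15,.35],Rt(best([.5,.15,.35],0)))
    for n in("top","scene"): cv2.imwrite(f"pics/{n}5.png",arm.snapshot(n)[:,:,::-1])
    crop(cv2.imread("pics/top5.png")[:,:,::-1],325,185,400,275,6,"pics/a.png")
    crop(cv2.imread("pics/scene5.png")[:,:,::-1],115,115,230,205,4,"pics/b.png")
    o=np.zeros((540,800,3),np.uint8);o[:,:340]=cv2.imread("pics/a.png")[:,40:380];o[:360,340:]=cv2.imread("pics/b.png")[:360,:460];cv2.imwrite("pics/m6.png",o)
```

```text
365
```

Run:
```python
from mv import *
arm.move_to([.5,.30,.3],Rt(best([.5,.30,.3],0)))
im=np.ascontiguousarray(arm.snapshot("top")[:,:,::-1]);cv2.imwrite("pics/top4.png",im)
d=cv2.absdiff(im,cv2.imread("pics/top3.png"))[222:275,236:263].max(2);print((d>60).sum())
cv2.imwrite("pics/scene4.png",arm.snapshot("scene")[:,:,::-1])
for n in("top3","top4"):
    m=(cv2.imread(f"pics/{n}.png")[215:285,225:325].min(2)>150).astype(np.uint8)
    c=cv2.findContours(m,0,2)[0]; print(n,[cv2.minAreaRect(k) for k in c if cv2.contourArea(k)>40])
```

```text
0
top3 [((4.250002861022949, 62.75000762939453), (8.485280990600586, 14.849242210388184), 45.0), ((24.95945930480957, 46.24324417114258), (10.52153491973877, 14.302711486816406), 9.462322235107422), ((53.810813903808594, 37.8648681640625), (15.45350456237793, 12.165525436401367), 80.53767395019531), ((23.088239669799805, 32.352943420410156), (15.279744148254395, 12.126781463623047), 75.96376037597656)]
top4 [((4.250002861022949, 62.75000762939453), (8.485280990600586, 14.849242210388184), 45.0), ((24.95945930480957, 46.24324417114258), (10.52153491973877, 14.302711486816406), 9.462322235107422), ((23.088239669799805, 32.352943420410156), (15.279744148254395, 12.126781463623047), 75.96376037597656)]
```

Carrier 1 is unchanged; the earlier difference was shadow. I'll lay it in.

Run:
```python
from mv import *
print(lay('c1',.042),arm.current_t())
arm.grip(.03)
arm.move_to([.5,.15,.35],Rt(best([.5,.15,.35],0)))
for n in("top","scene"): cv2.imwrite(f"pics/{n}5.png",arm.snapshot(n)[:,:,::-1])
crop(cv2.imread("pics/top5.png")[:,:,::-1],325,185,400,275,6,"pics/a.png")
crop(cv2.imread("pics/scene5.png")[:,:,::-1],115,115,230,205,4,"pics/b.png")
o=np.zeros((540,800,3),np.uint8);o[:,:340]=cv2.imread("pics/a.png")[:,40:380];o[:360,340:]=cv2.imread("pics/b.png")[:360,:460];cv2.imwrite("pics/m6.png",o)
print(arm.current_t())
```

```text
(0.039757601385251515, 29.90013152360916)
0 0 None [ 0.6908  0.164  -0.577 ] [ 0.4387 -0.2785  0.0417]
True 93.6417
95.9083
```

View pics/m6.png

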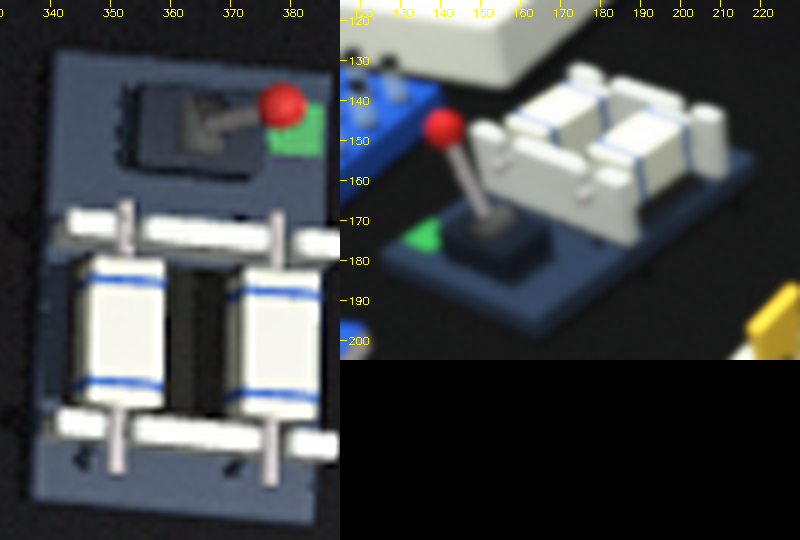

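Both axles sit down in their notches and the lever leans to off (ball at top view ~(378,202)). Now I'll swing the lever.

Run:
```python
from mv import *
x,y,t=P['rot'][0];u=np.array([np.cos(t),np.sin(t)]);v=np.array([-u[1],u[0]]);o=np.array([x,y])
b=p2w("top",px(322,105,325,185,6),.112)[:2]-o;print("ball in rotator",b@u,b@v)
arm.grip(0)
W=lambda dy,z:[*(o+u*.12+v*dy),z]
a=go(W(-.082,.25),t+np.pi/2);arm.move_l(W(-.082,.10),Rt(a));f0=arm.current_force()
arm.move_l(W(-.02,.10),Rt(a),feed=.06);arm.move_l(W(.004,.10),Rt(a),feed=.05);print(arm.current_force()-f0)
for dy in np.arange(.006,.022,.002):
    arm.move_l(W(dy,.10),Rt(a),feed=.03);f=(arm.current_force()-f0)[:2]@v;print(dy,f)
    if f<-7: break
arm.move_l(W(-.03,.10),Rt(a));arm.move_l(W(-.03,.25),Rt(a));
arm.move_to([.5,.15,.35],Rt(best([.5,.15,.35],0)))
ti=arm.snapshot("top");si=arm.snapshot("scene")
for n,im in(("top6",ti),("scene6",si)): cv2.imwrite(f"pics/{n}.png",im[:,:,::-1])
I=ti.astype(int);m=(I[:,:,0]>150)&(I[:,:,1]<80)&(I[:,:,2]<80);m[:,:330]=0
r,c=np.nonzero(m);uv=np.array([c.mean()-1,r.mean()]);b=p2w("top",uv,.112)[:2]-o;print(m.sum(),"ball",b@u,b@v,arm.current_t())
crop(ti,205,175,405,280,4,"pics/a.png");A1=cv2.imread("pics/a.png")
d=np.hstack([si[100:300,100:300]])[:,:,::-1]
o2=np.zeros((600,800,3),np.uint8);o2[:300]=A1[:300];o2[300:]=cv2.resize(np.ascontiguousarray(si[110:272,100:532,::-1]),(800,300));cv2.imwrite("pics/m7.png",o2)
```

```text
ball in rotator 0.12384236962545762 -0.02871922132723786
[ 0.1333  0.0101 -0.4574]
0.006 -0.9383527798259418
0.008 -1.455261324953517
0.01 -0.514586808412473
0.012 -0.40346208869997213
0.014 -1.220772669457922
0.016 -3.920062101204347
0.018000000000000002 -16.370122608018242
36 ball 0.12271026213904068 0.037115843059748764 106.925
```

View pics/m7.png

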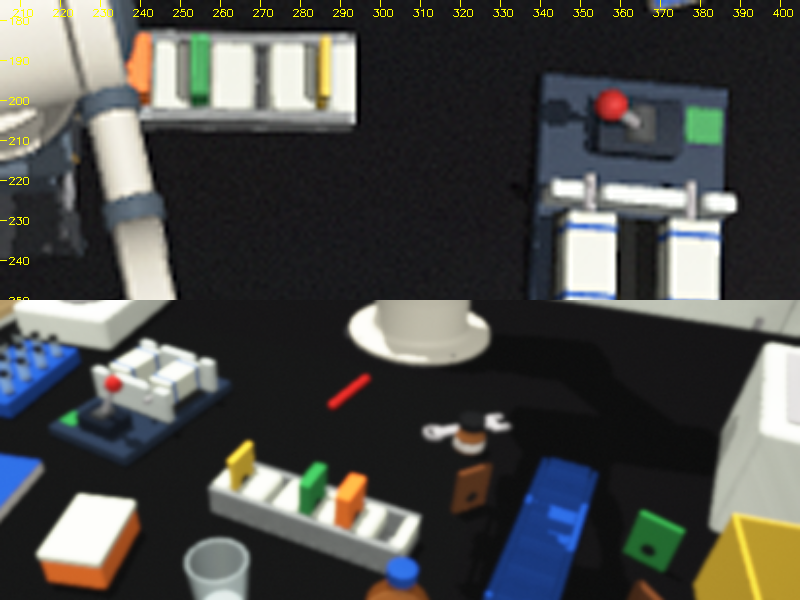

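The lever is at its end stop (ball y = +37 mm), with plates and carriers in place and the glassware standing. Handing in.

```bash
python3 -c "
from rig import arm
print(arm.sign_off())"
```

```text
the job is handed in; nothing more can be done
None
```

The job is handed in: the yellow, green and orange plates (the only ones present) are in their own slots, both carriers are down in their bearings, the lever is fully on, and the bottle, beaker and jar were not knocked over. The hand-in call returned no verdict.

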